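Turn a coaster blank glazed side up over the tilting fence and load it in the nest

TASK

The square coaster blank lies cork side up, ready to be printed on the wrong side. Without picking it up off the table, push it against the sloping aluminium fence until it has climbed up and leans on it, tip it back over so that it falls flat on the table with its white glazed face up, then slide it away from the fence fully home into the orange corner nest. Leave the cup, squeegee, tape measure, marker pen and red screwdriver where they are.

Things in the scene. Friction and masses are not known exactly. Their poses are not given: they have to be found in the camera images.
- blank: Loose square coaster blank, 84 x 84 x 10 mm, about 0.15 kg: white glazed ceramic with a brown cork face. Origin at the slab's centre (5 mm above the table when flat). Its z axis points out of the CORK face: up at the start, down once turned over; x and y run along its sides. Friction about 0.3 on the fence, 0.6 on the table.
- fence: Fixed aluminium fence, 130 mm wide: two flat ribs, each 38 mm wide, rise from the table at 58 degrees, with an open 54 mm finger gap between them. Origin on the table, middle of the foot line where the slope starts. Local +x is level, into the slope, away from the nest (the way to push); y along the foot line. In the gap the table is bare from x=0 to x=50 mm, so a finger fits there.
- fence_top (a point): Middle of the upper edge of the slope, 26 mm behind the foot line and 42 mm high, between the ribs. The ribs' backs reach 35 mm behind the foot line; a base bar 5 mm high joins them 50 to 66 mm behind. A blank pushed up until its lower edge is at the foot line leans on both ribs at 58 degrees and stays there, its upper edge 71 mm high and 45 mm behind the foot line, proud of the ribs.
- nest: Fixed corner nest of orange plastic, 8 mm high: two L-shaped pieces, mouth towards the fence. Origin on the table, middle of the line of the two stop faces; local -x points out of the mouth. Cheeks 94 mm apart inside, out to x=-40 mm, then flared lead-ins to x=-58 mm, 119 mm apart there. The stops (12 mm thick, 60 mm gap between them) are 166 to 184 mm before the fence's foot line.
- nest_home (a point): Where the blank's centre is when it is fully home, one side against both stops: 42 mm out from the stop faces, in the middle of the nest, 5 mm above the table. Axes as the nest's, which agree with the fence's (turned half round) within 4 degrees.
- mug: Striped cup, 65 x 88 x 50 mm, at the back of the table; not to be moved. Origin at the centre of its underside.
- squeegee: Blue flat squeegee, 73 x 100 x 10 mm; not to be moved. Origin at the centre of its underside.
- driver_cross: Screwdriver with red handle, 182 mm long, lying to the left behind the fence; not to be moved. Origin at the centre of its underside.
- tape_measure: Yellow and black tape measure, 64 x 67 x 34 mm, on the right of the table; not to be moved. Origin at the centre of its underside.
- pen: Black and white marker pen, 135 mm long, lying on the right of the table; not to be moved. Origin at the centre of its underside.

How it is judged:
By the outcome, as a careful person would: the job done as asked, in the order asked, and still so for the second after the job is handed in, with the robot touching nothing.
It also fails if it takes over 58 s, if anything falls off the work surface, if the arm or the gripper's body presses on something with over 40 N, if the wrist force passes 120 N, or if a joint passes its speed limit or range.

ROBOT

A 7-joint arm with a two-finger parallel gripper is mounted at the origin on a cart in front of the work surface, level with it; the furniture and walls round the work are solid. World frame = base frame: x ahead of the robot, y to its left, z up, the work surface at z = 0. Lengths are in m, angles in rad, forces in N, time in s.
With the tool pointing down it reaches from about 0.425 to 0.95 m from the base axis. Payload 4.7 kg.
Tool frame: the origin (TCP) lies between the finger pads; the fingertips stand 25 mm ahead of it and the grasp point (between the pads) lies 6 mm ahead of it; x points along the fingers, z is the direction in which the jaws open and shut, and the axes are right-handed (so a half turn about x gives the same grasp; the last joint's range is limited). The gripper opens to 85 mm and grips with 20 to 120 N. Pads are 22 mm wide; open, the fingers measure 114 mm over their backs; the gripper's body (76 mm by 85 mm) begins 54 mm behind the grasp point. The pads swing forward as they close: fully open they stand 13 mm farther back than shut.
Start: joints at [1.224, 0.469, -0.049, 1.532, 0.024, 1.141, -0.082], TCP at [0.211, -0.641, 0.221] pointing down, gripper open.
Joint ranges: [-2.59, 2.59], [-0.33, 1.99], [-1.39, 1.29], [0.1, 2.45], [-1.04, 4.18], [0.21, 1.99], [-2.66, 2.66]. Speed limits (rad/s): [2.57, 2.57, 3.14, 3.14, 3.14, 3.14, 3.14].

INTERFACE

Orientations are given as a 3x3 rotation matrix whose columns are the frame's x, y, z axes.
In Python, from rig import * gives the robot as it stands. Calls block until the motion is done:
- movep(position, orientation): joint-space move of the TCP to a pose.
- move_l(position, attitude=None, feed=0.15, until_force=None): straight line of the TCP; attitude=None keeps the orientation; feed is the mean speed in m/s. With until_force (N) it stops when the force on the tool has changed by that much, and returns True; else False.
- move_joints(angles): joint-space move.
- command_gripper(opening, newtons=None): finger opening in m; newtons is the grip in N (None keeps the last); returns when the fingers have stopped.
- sleep(seconds).
- inverse_kinematics(position, orientation): joint angles nearest the present ones, or None.
- sense(): the state.
- camera(name): name is "scene" or "side" or "wrist"; returns (picture, depth): 384x512x3 uint8, red, green, blue; 384x512 float32, m along the optical axis (not along the pixel's ray), 0 where there is no reading.
- camera_params(name): a dict with "K" (3x3 intrinsics, pixels), "position" and "rotation" of the camera in the world; the wrist camera has in their place "tool_from_camera" (4x4, takes a point from camera to tool coordinates, whose origin is the TCP and whose axes are the tool frame's). Camera axes: x right, y down, z forward; pixel columns grow to the right and rows downward; lengths in m; the calibration is good to about 2 mm. The wrist camera is an equidistant fisheye: a pixel r from the principal point sees the ray r / f radians off the axis. A picture is of the moment at which its call begins: read the wrist's pose just before it. camera_params takes no time and is no camera call.
A pose or a line that the arm cannot do raises Unreachable and nothing moves.
- finish_job(): hands the job in, once; it reports no verdict.
The state is a dict: "time_s": time; "joint_pos": joint angles; "qd": joint speeds; "joint_efforts": joint torques, N m; "position": TCP position; "tcp_rot": TCP orientation; "wrist_force": force on the tool from outside, world axes, zero at the start; "ft_torque": the same for the moment, N m; "finger_gap": finger opening in m.
Only numpy, scipy, OpenCV 4.12 (cv2) and the standard library are available. Lean on these libraries where they do the work, as an engineer would, in place of code of your own. Each camera call takes 0.05 s, during which the arm holds its last target.

## Working session

There is one attempt and no reset: what is moved stays moved. The work goes in short steps, each a Python script; the robot and the scene stay as the last script left them, time stands still between calls to the robot, and variables do not carry over. Pictures are saved under pics/ and viewed, and the job is handed in when it is done.

```bash
ls; mkdir -p pics; python3 - <<'E'
from rig import *
import cv2, numpy as np
s=sense(); print(s)
for n in ["scene","side"]:
    p,d=camera(n); np.savez(f"{n}0.npz",p=p,d=d)
    cv2.imwrite(f"pics/{n}0.png",cv2.resize(p[:,:,::-1],None,fx=1.5,fy=1.5))
    print(camera_params(n))
E
```

```text
pics
{'time_s': 0.0, 'joint_pos': array([ 1.22410634,  0.46942348, -0.04859859,  1.53367618,  0.02410592,
        1.14101575, -0.08231411]), 'qd': array([-7.07461918e-04, -8.42253321e-05,  3.85338531e-04, -3.44446373e-04,
        1.34583925e-03, -4.86820640e-04,  1.27613359e-04]), 'joint_efforts': array([ 2.26663456e-04, -5.10308003e+01, -4.68050467e-02, -2.37709558e+01,
        1.07285017e-02,  7.52643478e-03,  1.45504498e-05]), 'position': array([ 0.21073799, -0.64062737,  0.22008108]), 'tcp_rot': array([[-6.76426341e-04,  9.49921126e-01,  3.12489036e-01],
       [ 1.81488251e-03,  3.12489759e-01, -9.49919395e-01],
       [-9.99998124e-01, -7.54196146e-05, -1.93537154e-03]]), 'wrist_force': array([-0.33778477,  0.43668157, -0.03929136]), 'ft_torque': array([ 0.01486785,  0.00374246, -0.00511628]), 'finger_gap': 0.08512471434200737}
{'K': array([[440.17391611,   0.        , 256.5732223 ],
       [  0.        , 440.17391611, 187.22601341],
       [  0.        ,   0.        ,   1.        ]]), 'position': array([0.12108642, 0.71266781, 0.90020847]), 'rotation': array([[-0.72209495, -0.53800733,  0.43488734],
       [-0.69177558,  0.56613926, -0.44825538],
       [-0.00504212, -0.62452739, -0.78098663]])}
{'K': array([[428.18733846,   0.        , 263.30285126],
       [  0.        , 428.18733846, 188.71079019],
       [  0.        ,   0.        ,   1.        ]]), 'position': array([0.27559367, 1.06769556, 0.49443145]), 'rotation': array([[-0.9295335 , -0.16146511,  0.33150639],
       [-0.36871463,  0.41705372, -0.83073204],
       [-0.00412173, -0.89442452, -0.44719995]])}
```

View pics/scene0.png

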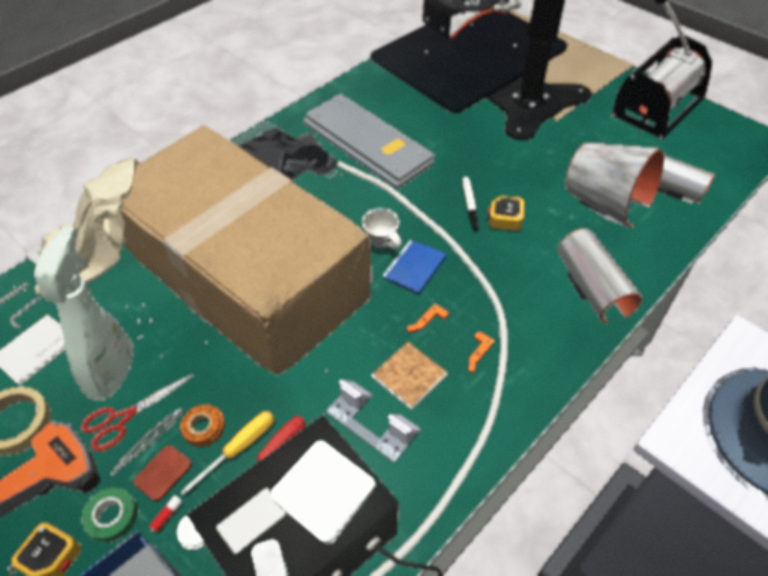

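View pics/side0.png

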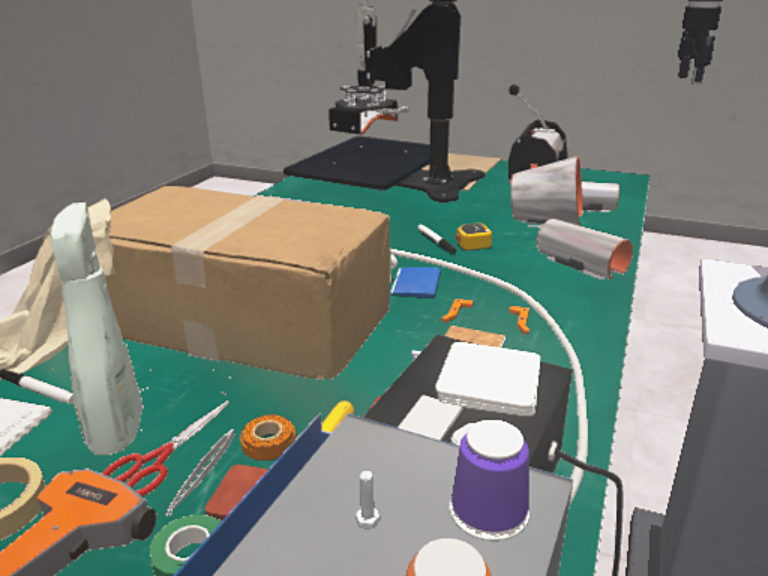

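```bash
cat > h.py <<'E'
import numpy as np, cv2
from rig import *
def pix2w(n,u,v,z=None,d=None):
    P=camera_params(n);K=P["K"];R=P["rotation"];t=P["position"]
    r=R@np.array([(u-K[0,2])/K[0,0],(v-K[1,2])/K[1,1],1.])
    if z is not None: return t+r*(z-t[2])/r[2]
    return t+r*d
def w2pix(n,p):
    P=camera_params(n);K=P["K"];q=P["rotation"].T@(np.array(p)-P["position"]);q=K@q
    return q[:2]/q[2]
E
python3 - <<'E'
from h import *
f=np.load("scene0.npz");p=f["p"];d=f["d"]
u0,v0=210,190
c=cv2.resize(p[v0:v0+125,u0:u0+130,::-1],None,fx=6,fy=6-1.2,interpolation=cv2.INTER_CUBIC)
c=cv2.resize(p[v0:v0+125,u0:u0+130,::-1],None,fx=4.8,fy=4.8,interpolation=cv2.INTER_CUBIC)
for i in range(0,130,10):
    cv2.putText(c,str(u0+i),(int(i*4.8),8),0,0.3,(255,255,255));cv2.line(c,(int(i*4.8),10),(int(i*4.8),14),(255,255,255))
    cv2.putText(c,str(v0+i),(0,int(i*4.8)+4),0,0.3,(255,255,255))
cv2.imwrite("pics/crop0.png",c)
# height map: world coordinates of all pixels
P=camera_params("scene");K=P["K"]
v,u=np.mgrid[:384,:512]
ray=np.stack([(u-K[0,2])/K[0,0],(v-K[1,2])/K[1,1],np.ones_like(u)],-1)
W=ray*d[...,None]@P["rotation"].T+P["position"]
np.save("W0.npy",W)
print("table z",np.round(np.median(W[200:215,215:225].reshape(-1,3),0),4))
# top-view orthoimage at 2 px/mm? build from z=0 homography: world x .4-.9,y -.3..+.3
H=K@np.column_stack([P["rotation"].T[:,0],P["rotation"].T[:,1],-P["rotation"].T@P["position"]])
print(W[250,272],W[225,285],W[300,265])
np.save("H.npy",H)
E
```

```text
table z [0.6036 0.3391 0.0734]
[0.46213504 0.31126088 0.00855551] [0.48958201 0.23401407 0.00084092] [0.39043728 0.41171661 0.00521728]
```

View pics/crop0.png

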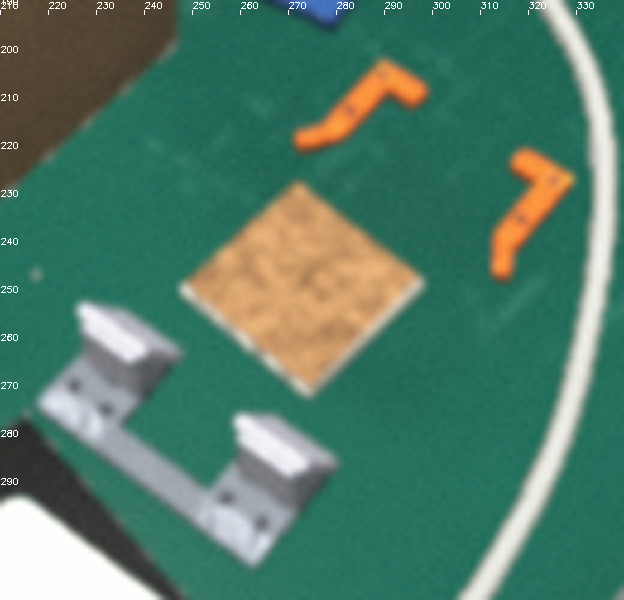

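```bash
python3 - <<'E'
from h import *
W=np.load("W0.npy")
def q(cx,cy,z): return pix2w("scene",210+cx/4.8-.4,190+cy/4.8-.4,z)
B=np.array([q(182,288,.01),q(298,182,.01),q(424,282,.01),q(308,386,.01)])
print("blank",B.round(4),B.mean(0).round(4),[np.linalg.norm(B[i]-B[i-1]).round(4) for i in range(4)])
for i in range(4):
    e=B[i]-B[i-1];print(np.degrees(np.arctan2(e[1],e[0])).round(1))
for n,c in dict(Lflaretip=(297,135),Lcorner_out=(385,60),Lstoptip=(427,92),Rstoptip=(517,153),Rcorner=(574,179),Rflare=(502,272),Linner=(390,85),Rinner=(545,180)).items(): print(n,q(*c,.008).round(4))
for n,c,z in [("rib1 foot near",(182,352),0),("rib2 foot near",(337,462),0),("rib1 top far",(80,305),.042),("rib2 top far",(237,415),.042),("base L",(38,402),.005),("base bot",(253,565),.005)]: print(n,q(*c,z).round(4))
# depth points of fence
for v in range(250,312,4):
    print(v,[tuple((W[v,u]*1000).round().astype(int)) for u in range(218,284,6)])
E
```

```text
blank [[0.5035 0.3504 0.01  ]
 [0.5043 0.2665 0.01  ]
 [0.4208 0.267  0.01  ]
 [0.4237 0.3473 0.01  ]] [0.4631 0.3078 0.01  ] [np.float64(0.0799), np.float64(0.0839), np.float64(0.0834), np.float64(0.0804)]
2.2
-89.5
179.6
87.9
Lflaretip [0.5249 0.2447 0.008 ]
Lcorner_out [0.5238 0.1775 0.008 ]
Lstoptip [0.4943 0.1781 0.008 ]
Rstoptip [0.4364 0.1757 0.008 ]
Rcorner [0.4056 0.1683 0.008 ]
Rflare [0.3976 0.2355 0.008 ]
Linner [0.5112 0.1879 0.008 ]
Rinner [0.4158 0.1788 0.008 ]
rib1 foot near [0.4831 0.3715 0.    ]
rib2 foot near [ 0.391   0.3629 -0.    ]
rib1 top far [0.5178 0.4026 0.042 ]
rib2 top far [0.4261 0.3931 0.042 ]
base L [0.5115 0.4389 0.005 ]
base bot [0.3833 0.4277 0.005 ]
250 [(np.int64(558), np.int64(395), np.int64(-1)), (np.int64(546), np.int64(386), np.int64(3)), (np.int64(536), np.int64(376), np.int64(1)), (np.int64(527), np.int64(366), np.int64(0)), (np.int64(517), np.int64(356), np.int64(-1)), (np.int64(502), np.int64(350), np.int64(10)), (np.int64(492), np.int64(341), np.int64(11)), (np.int64(482), np.int64(331), np.int64(10)), (np.int64(471), np.int64(322), np.in
[... 7002 characters left out ...]
64(4)), (np.int64(388), np.int64(430), np.int64(7)), (np.int64(382), np.int64(418), np.int64(-2)), (np.int64(371), np.int64(411), np.int64(4)), (np.int64(362), np.int64(401), np.int64(0))]
310 [(np.int64(398), np.int64(530), np.int64(140)), (np.int64(391), np.int64(522), np.int64(139)), (np.int64(382), np.int64(515), np.int64(141)), (np.int64(376), np.int64(507), np.int64(137)), (np.int64(371), np.int64(496), np.int64(126)), (np.int64(402), np.int64(453), np.int64(3)), (np.int64(394), np.int64(443), np.int64(-1)), (np.int64(384), np.int64(434), np.int64(2)), (np.int64(375), np.int64(425), np.int64(1)), (np.int64(366), np.int64(416), np.int64(-1)), (np.int64(356), np.int64(408), np.int64(2))]
```

```bash
cat >> h.py <<'E'
yaw=np.radians(5.4)
F=np.array([0.456,0.3695]); 
def axes(yaw=yaw):
    ex=np.array([-np.sin(yaw),np.cos(yaw)]); ey=np.array([-np.cos(yaw),-np.sin(yaw)]) # fence +x, +y (right handed z up)
    return ex,ey
def FP(x,y,z): 
    ex,ey=axes(); p=F+x*ex+y*ey; return np.array([p[0],p[1],z])
def R0(yw=yaw):
    ex,ey=axes(yw)
    return np.column_stack([[0,0,-1],[ex[0],ex[1],0],[-ey[0],-ey[1],0]])
def wrist(tag):
    s=sense(); p,d=camera("wrist"); P=camera_params("wrist")
    np.savez(f"{tag}.npz",p=p,d=d,pos=s["position"],R=s["tcp_rot"],K=P["K"],T=P["tool_from_camera"])
    cv2.imwrite(f"pics/{tag}.png",cv2.resize(p[:,:,::-1],None,fx=1.5,fy=1.5,interpolation=cv2.INTER_CUBIC))
def wpix(tag,u,v,z):
    f=np.load(tag+".npz");K=f["K"];T=f["T"]
    a=np.array([(u-K[0,2])/K[0,0],(v-K[1,2])/K[1,1]]);r=np.linalg.norm(a)
    ray=np.array([*(a/r*np.sin(r)),np.cos(r)])
    ray=f["R"]@T[:3,:3]@ray; o=f["pos"]+f["R"]@T[:3,3]
    return o+ray*(z-o[2])/ray[2]
def wproj(tag,p):
    f=np.load(tag+".npz");K=f["K"];T=f["T"]
    q=f["R"].T@(np.asarray(p)-f["pos"]); q=T[:3,:3].T@(q-T[:3,3])
    th=np.arctan2(np.hypot(q[0],q[1]),q[2]); a=q[:2]/np.hypot(q[0],q[1])*th
    return np.array([a[0]*K[0,0]+K[0,2],a[1]*K[1,1]+K[1,2]])
def cam(n,tag):
    p,d=camera(n); np.savez(f"{tag}.npz",p=p,d=d); return p
E
python3 - <<'E'
from h import *
W=np.load("W0.npy")
for n,(u,v) in dict(boxnearbot=(184,246),boxtopnear=(183,215),boxright=(246,190),blackbox=(262,330),bb2=(215,282),bbL=(140,350),pipeend=(440,110),pipetop=(390,97)).items(): print(n,W[v,u].round(3))
m=(W[...,2]>.05)&(W[...,0]<.75)&(W[...,0]>.3)&(W[...,1]<.5)&(W[...,1]>-.3)
for z0,z1 in((.05,.1),(.1,.15),(.15,.3)):
  mm=m&(W[...,2]>z0)&(W[...,2]<z1); q=W[mm]; print(z0,len(q),q.min(0).round(3) if len(q) else '',q.max(0).round(3) if len(q) else '')
g=(W[...,2]>.09)&(W[...,2]<.16)&(W[...,1]>.44)&(W[...,0]<.5); print("blackbox min y",W[g][:,1].min(), np.percentile(W[g],[1,50,99],axis=0).round(3))
p=FP(-.06,0,.3); print(inverse_kinematics(p,R0()))
move_l(sense()["position"]+[0,0,.1],feed=.3)
movep(p,R0()); print(sense()["time_s"],sense()["joint_pos"].round(3),sense()["position"])
wrist("w1"); print(camera_params("wrist"))
cam("scene","s1")
E
```

```text
boxnearbot [0.608 0.452 0.028]
boxtopnear [0.607 0.436 0.137]
boxright [0.613 0.243 0.039]
blackbox [ 0.351  0.463 -0.   ]
bb2 [0.448 0.492 0.127]
bbL [0.448 0.67  0.127]
pipeend [ 0.399 -0.306  0.08 ]
pipetop [ 0.519 -0.232  0.102]
0.05 3354 [ 0.3  -0.3   0.05] [0.75 0.5  0.1 ]
0.1 3019 [ 0.309 -0.299  0.1  ] [0.75 0.5  0.15]
0.15 5195 [0.602 0.241 0.15 ] [0.75  0.463 0.171]
blackbox min y 0.4833367040755655 [[0.314 0.492 0.099]
 [0.393 0.591 0.128]
 [0.472 0.691 0.144]]
[ 0.25609846  0.50152342 -1.29680722  1.66837721  0.49371483  1.35421613
 -1.02540224]
4.0083 [ 0.26   0.507 -1.305  1.668  0.5    1.358 -1.031] [0.46226776 0.30908754 0.29982999]
{'K': array([[297.31863964,   0.        , 253.69765187],
       [  0.        , 297.31863964, 192.07662088],
       [  0.        ,   0.        ,   1.        ]]), 'tool_from_camera': array([[-9.31117832e-04, -2.83052067e-01,  9.59104092e-01,
        -1.52280747e-01],
       [ 3.25503184e-04, -9.59104543e-01, -2.83051884e-01,
         7.28511578e-02],
       [ 9.99999514e-01,  4.86367790e-05,  9.85173692e-04,
        -3.22697390e-04],
       [ 0.00000000e+00,  0.00000000e+00,  0.00000000e+00,
         1.00000000e+00]])}
```

View pics/w1.png

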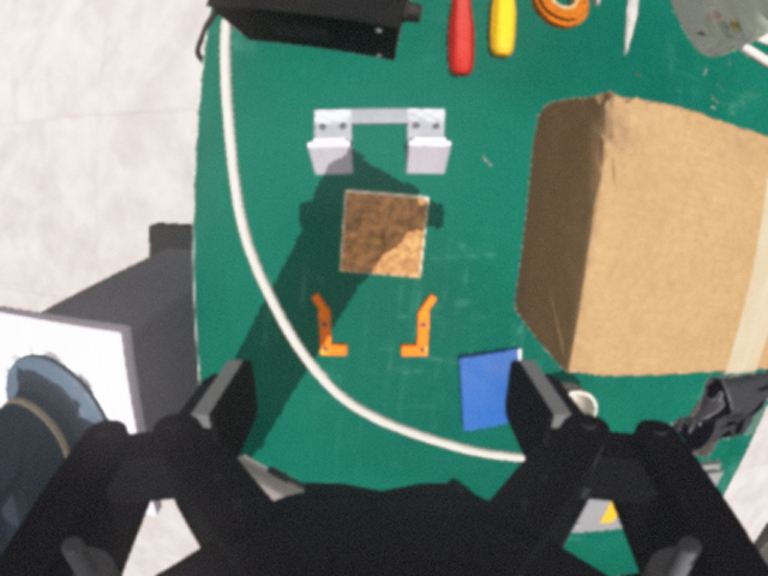

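```bash
python3 - <<'E'
from h import *
f=np.load("w1.npz");p=f["p"]
u0,v0,s=195,60,5.5
c=cv2.resize(p[v0:v0+105,u0:u0+110,::-1],None,fx=s,fy=s,interpolation=cv2.INTER_CUBIC);cv2.imwrite("pics/w1a.png",c)
c=cv2.resize(p[v0+80:v0+185,u0:u0+110,::-1],None,fx=s,fy=s,interpolation=cv2.INTER_CUBIC);cv2.imwrite("pics/w1b.png",c)
# reach check over waypoints, both hand flips
R=R0(); R2=R@np.diag([1,-1,-1])
q0=sense()["joint_pos"]
for n,x,y,z in [("pre",-.14,0,.06),("push0",-.13,0,.03),("push1",-.02,0,.03),("back",.06,0,.12),("tip",-.03,0,.085),("slide0",.02,0,.03),("slide1",-.09,0,.03)]:
    for k,r in (("a",R),("b",R2)):
        q=inverse_kinematics(FP(x,y,z),r); print(n,k,None if q is None else q.round(2))
E
```

```text
pre a [ 0.25  0.69 -1.07  2.    0.77  0.93 -1.14]
pre b [ 0.31  0.77 -1.18  2.    0.86  1.    1.93]
push0 a [ 0.19  0.73 -1.01  2.01  0.82  0.88 -1.19]
push0 b [ 0.28  0.84 -1.18  2.    0.96  1.01  1.84]
push1 a [-0.03  0.78 -0.99  1.89  0.82  0.94 -1.32]
push1 b [ 0.07  0.91 -1.19  1.89  0.98  1.08  1.7 ]
back a [-0.13  0.74 -1.06  1.72  0.71  1.12 -1.32]
back b [-0.07  0.81 -1.18  1.72  0.8   1.19  1.76]
tip a [ 0.04  0.72 -1.07  1.87  0.74  1.02 -1.26]
tip b [ 0.09  0.79 -1.18  1.87  0.83  1.09  1.81]
slide0 a [-0.11  0.8  -0.98  1.84  0.81  0.96 -1.36]
slide0 b [-0.01  0.94 -1.19  1.83  0.99  1.11  1.66]
slide1 a [ 0.11  0.75 -1.    1.97  0.82  0.9  -1.24]
slide1 b [ 0.2   0.86 -1.18  1.97  0.96  1.03  1.79]
```

View pics/w1a.png

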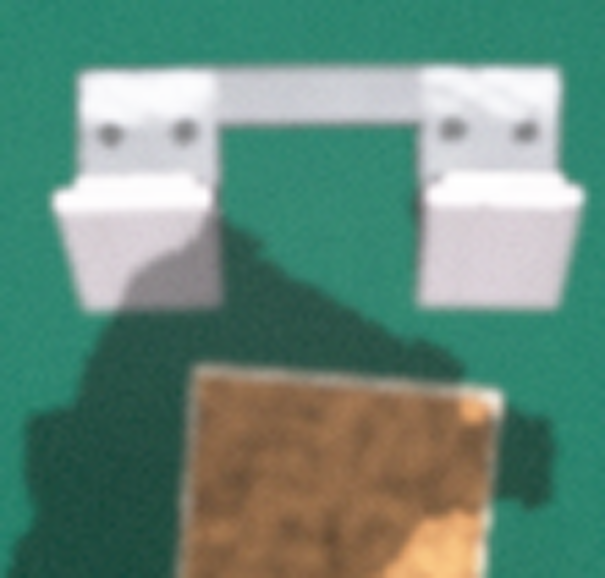

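View pics/w1b.png

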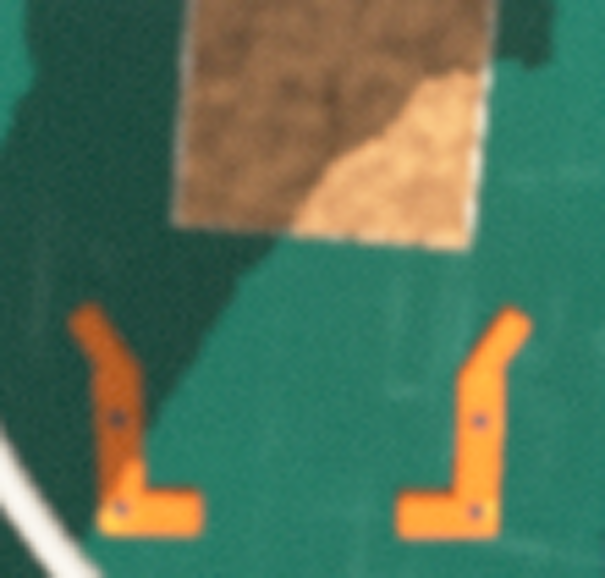

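```bash
python3 - <<'E'
from h import *
s=5.5
def q(cx,cy,b,z): return wpix("w1",195+cx/s-.4,60+80*b+cy/s-.4,z)
L=np.array([q(x,y,0,0)for x,y in((82,310),(222,308),(415,307),(560,307))])
print("foot",L.round(4));d=L[3]-L[0];print(np.linalg.norm(d),np.degrees(np.arctan2(d[1],d[0])),L[:,:2].mean(0))
b=np.array([q(80,75,0,.005),q(560,70,0,.005)]);print("bar",b.round(4));d=b[1]-b[0];print(np.linalg.norm(d),np.degrees(np.arctan2(d[1],d[0])),b.mean(0))
N=np.array([q(x,y,1,.008)for x,y in((147,490),(455,492),(203,490),(397,492),(100,537),(500,537),(145,375),(458,375))])
print("nest",N.round(4))
for i in(0,2,4,6):
  d=N[i+1]-N[i];print(np.linalg.norm(d).round(4),np.degrees(np.arctan2(d[1],d[0])).round(2),N[i:i+2].mean(0).round(4))
B=np.array([q(193,370,0,.01),q(502,392,0,.01),q(470,247,1,.01),q(175,222,1,.01)]);print("blank",B.round(4),B.mean(0))
for i in range(4):
  d=B[i]-B[i-1];print(np.linalg.norm(d).round(4),np.degrees(np.arctan2(d[1],d[0])).round(2))
E
```

```text
foot [[0.3901 0.3622 0.    ]
 [0.4287 0.3657 0.    ]
 [0.4813 0.3708 0.    ]
 [0.5212 0.3752 0.    ]]
0.1316629333731497 5.66640614640099 [0.45534513 0.36848651]
bar [[0.3849 0.4271 0.005 ]
 [0.5137 0.4404 0.005 ]]
0.12947751071874816 5.903373204616881 [0.44934084 0.43376992 0.005     ]
nest [[0.421  0.1841 0.008 ]
 [0.5119 0.1921 0.008 ]
 [0.4376 0.1858 0.008 ]
 [0.4948 0.1906 0.008 ]
 [0.4076 0.1672 0.008 ]
 [0.5273 0.1785 0.008 ]
 [0.4184 0.2203 0.008 ]
 [0.5084 0.2287 0.008 ]]
0.0913 4.98 [0.4664 0.1881 0.008 ]
0.0574 4.74 [0.4662 0.1882 0.008 ]
0.1202 5.41 [0.4674 0.1728 0.008 ]
0.0904 5.34 [0.4634 0.2245 0.008 ]
blank [[0.4229 0.3486 0.01  ]
 [0.5065 0.3506 0.01  ]
 [0.5071 0.2675 0.01  ]
 [0.4242 0.2671 0.01  ]] [0.46517355 0.30844149 0.01      ]
0.0816 90.85
0.0836 1.32
0.083 -89.62
0.0829 -179.69
```

```bash
sed -i 's/^yaw=.*/yaw=np.radians(5.6)/; s/^F=np.array.*/F=np.array([0.4553,0.3687]); N=np.array([0.4655,0.186]); HOME=np.array([0.4616,0.2278])/' h.py
python3 - <<'E'
from h import *
command_gripper(.04)
movep(FP(-.132,-.004,.08),R0())
print(sense()["joint_pos"].round(2),sense()["position"]-FP(-.132,-.004,.08))
r=move_l(FP(-.132,-.004,.005),feed=.04,until_force=4)
s=sense();print(r,s["position"],s["wrist_force"],s["time_s"],s["finger_gap"])
z=s["position"][2]
move_l(FP(-.132,-.004,z+.003),feed=.05)
wrist("w2"); p=cam("side","sd2"); cv2.imwrite("pics/sd2.png",cv2.resize(p[130:300,240:420,::-1],None,fx=3.5,fy=3.5))
print(sense()["position"],sense()["wrist_force"])
E
```

```text
[ 0.26  0.68 -1.1   1.97  0.75  0.97 -1.12] [0.00093447 0.0015168  0.00141052]
False [0.47226292 0.2377665  0.00516064] [0.57012391 0.58443273 0.20353301] 7.5667 0.03990030348051888
[0.47226638 0.237715   0.00827648] [ 0.3958452  -0.58280342 -0.02601021]
```

View pics/w2.png

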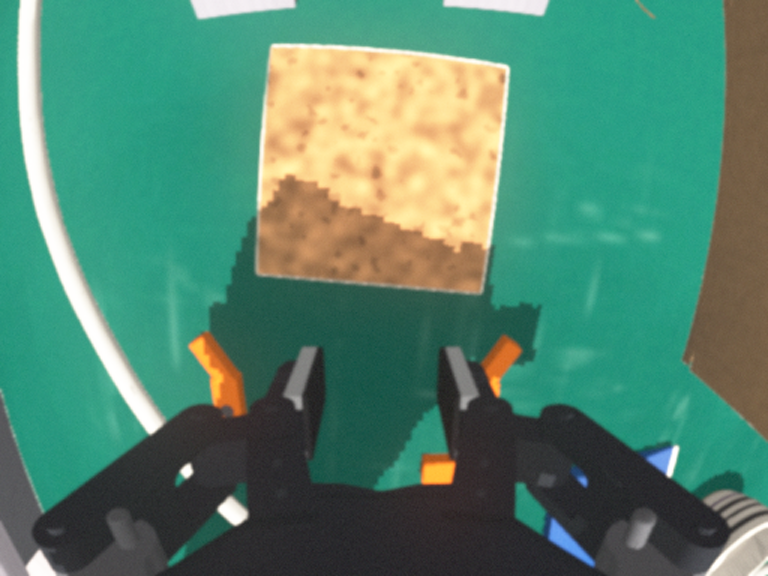

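View pics/sd2.png

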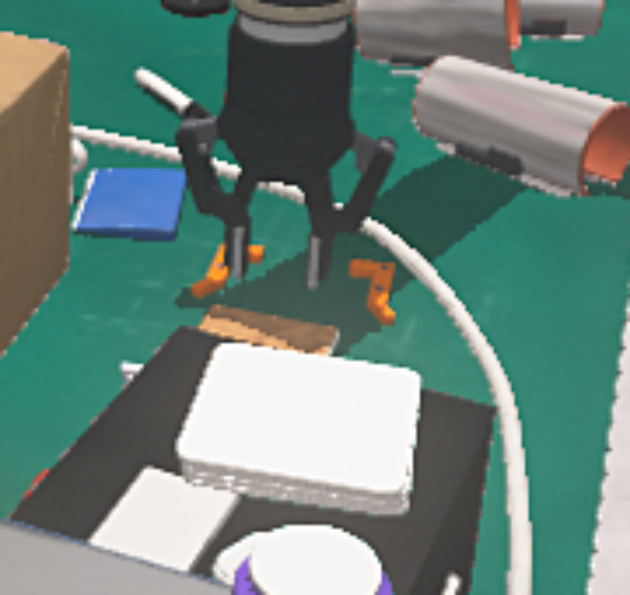

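```bash
python3 - <<'E'
from h import *
f=np.load("w2.npz");d=f["d"];K=f["K"];T=f["T"]
for (u,v) in [(204,236),(200,245),(197,260),(211,250),(303,236),(306,245),(310,260),(298,250),(250,200),(250,120)]:
    a=np.array([(u-K[0,2])/K[0,0],(v-K[1,2])/K[1,1]]);r=np.linalg.norm(a)
    ray=np.array([*(a/r*np.sin(r)),np.cos(r)]);ray/=ray[2]
    q=ray*d[v,u];t=T[:3,:3]@q+T[:3,3];w=f["pos"]+f["R"]@t
    print((u,v),d[v,u],"tool",t.round(4),"world",w.round(4))
E
```

```text
(204, 236) 0.1432684 tool [-0.0209  0.0116 -0.0245] world [0.4468 0.2471 0.0294]
(200, 245) 0.13234983 tool [-0.0321  0.0123 -0.0246] world [0.4467 0.2477 0.0406]
(197, 260) 0.11980576 tool [-0.0453  0.0119 -0.0237] world [0.4476 0.2474 0.0538]
(211, 250) 0.13696983 tool [-0.0286  0.008  -0.0202] world [0.4514 0.2438 0.0371]
(303, 236) 0.14239736 tool [-0.0218  0.012   0.0238] world [0.4949 0.2522 0.0303]
(306, 245) 0.13310952 tool [-0.0315  0.012   0.0237] world [0.4948 0.2521 0.04  ]
(310, 260) 0.1206015 tool [-0.0447  0.0115  0.0233] world [0.4945 0.2516 0.0532]
(298, 250) 0.12969401 tool [-0.0352  0.0114  0.0195] world [0.4907 0.2511 0.0437]
(250, 200) 0.1701516 tool [ 0.0096  0.0203 -0.0023] world [ 0.4681  0.2579 -0.0011]
(250, 120) 0.14721934 tool [-0.0008  0.0661 -0.002 ] world [0.4639 0.3035 0.0093]
```

```bash
python3 - <<'E'
from h import *
f=np.load("w2.npz");p=f["p"]
cv2.imwrite("pics/w2z.png",cv2.resize(p[200:320,170:340,::-1],None,fx=4.5,fy=4.5,interpolation=cv2.INTER_CUBIC))
E
```

```text
(no output)
```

View pics/w2z.png

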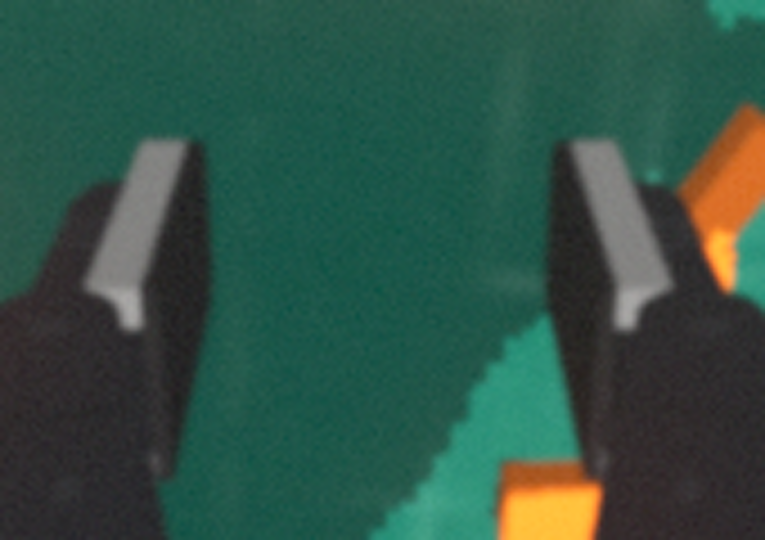

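```bash
python3 - <<'E'
from h import *
r=move_l(FP(-.132,-.004,-.03),feed=.03,until_force=4)
s=sense();print(r,s["position"],s["wrist_force"],s["time_s"],s["finger_gap"])
E
```

```text
True [ 0.4721521   0.23779382 -0.01162038] [-0.55770421 -0.30413357  7.25907298] 8.6667 0.04012663887678558
```

```bash
python3 - <<'E'
from h import *
Z=-.0085
move_l(FP(-.132,-.004,Z),feed=.05)
sense()
r=move_l(FP(-.060,-.004,Z),feed=.05,until_force=20)
s=sense();print(r,s["position"]-FP(-.06,-.004,Z),s["wrist_force"],s["time_s"])
wrist("w3"); p=cam("scene","s3"); cv2.imwrite("pics/s3.png",cv2.resize(p[190:315,200:340,::-1],None,fx=4.8,fy=4.8,interpolation=cv2.INTER_CUBIC))
E
```

```text
False [0.00011918 0.00029379 0.00019047] [ 0.32350925 -0.83527548 -0.08086793] 10.5083
```

View pics/s3.png

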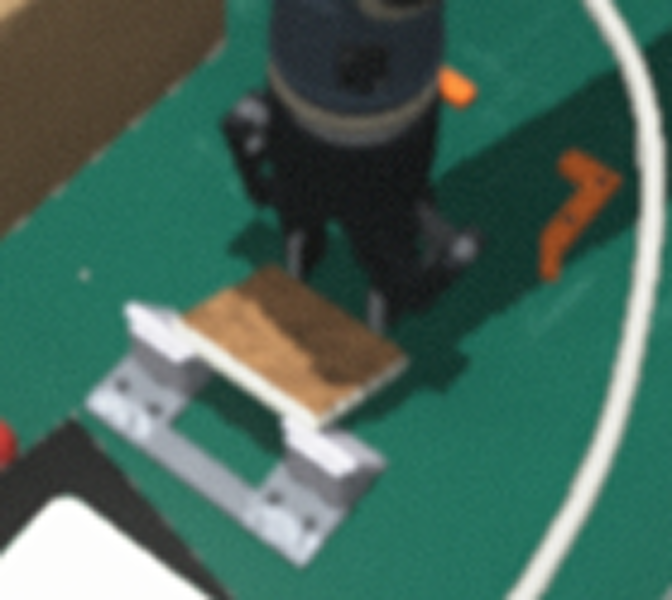

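View pics/w3.png

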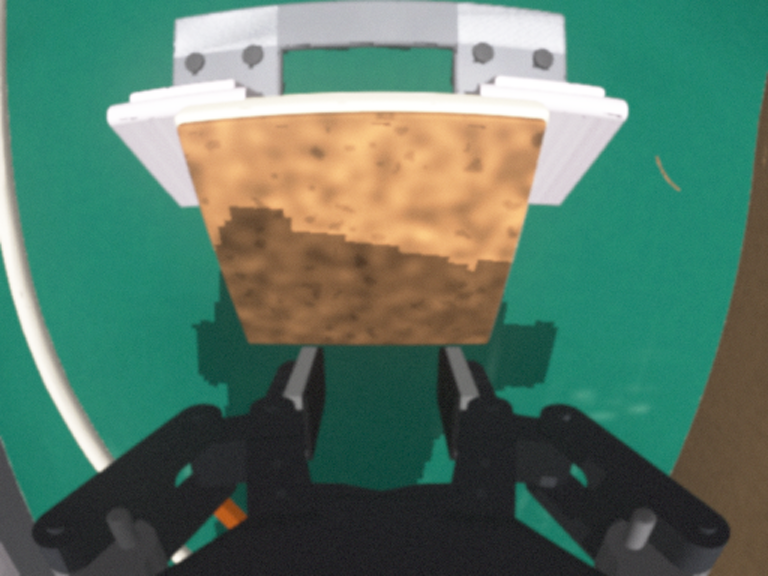

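Blank is square and climbing, near the rib tops (upper edge row ~105, lower edge flat along both fingertips at row ~345). Continue.

```bash
python3 - <<'E'
from h import *
Z=-.0085
r=move_l(FP(-.026,-.004,Z),feed=.04,until_force=20)
s=sense();print(r,s["position"]-FP(-.026,-.004,Z),s["wrist_force"],s["time_s"])
wrist("w4")
r=move_l(FP(-.020,-.004,Z),feed=.02,until_force=12)
s=sense();print(r,s["position"]-FP(-.020,-.004,Z),s["wrist_force"],s["time_s"])
wrist("w5"); p=cam("scene","s5"); cv2.imwrite("pics/s5.png",cv2.resize(p[190:315,200:340,::-1],None,fx=4.8,fy=4.8,interpolation=cv2.INTER_CUBIC))
E
```

```text
False [1.83103670e-05 4.02140828e-04 1.34645863e-04] [-0.07489386  0.24867188 -0.30082293] 11.6083
False [4.25970708e-05 2.05469873e-04 3.14898925e-05] [ 0.42540402 -0.50066744  0.06273434] 12.1083
```

View pics/s5.png

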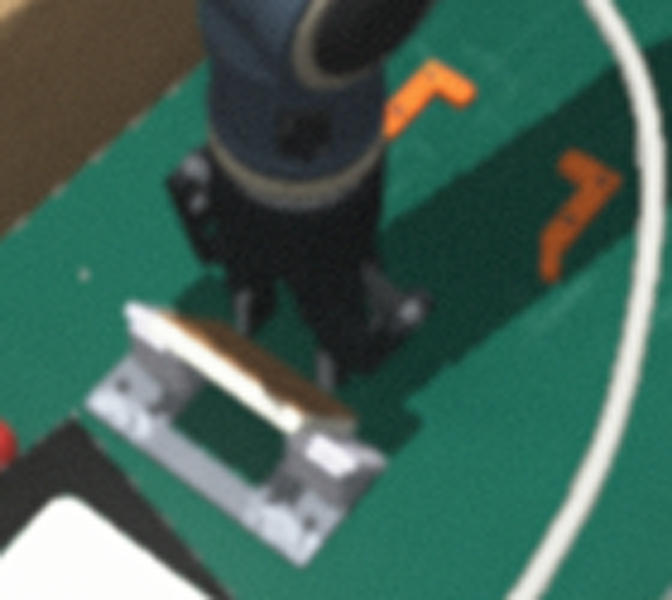

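View pics/w5.png

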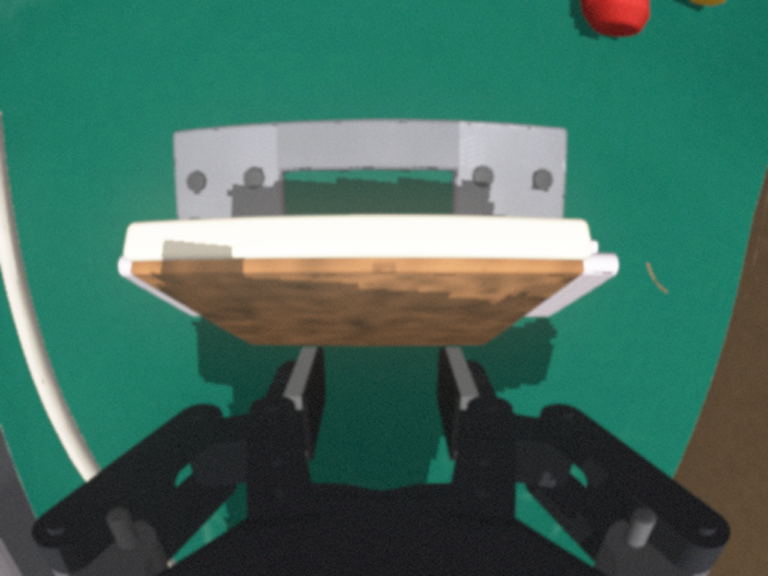

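```bash
cat >> h.py <<'E'
def wcloud(tag):
    f=np.load(tag+".npz");d=f["d"];K=f["K"];T=f["T"]
    v,u=np.mgrid[:384,:512];a=np.stack([(u-K[0,2])/K[0,0],(v-K[1,2])/K[1,1]],-1);r=np.linalg.norm(a,axis=-1)+1e-9
    ray=np.concatenate([a/r[...,None]*np.sin(r)[...,None],np.cos(r)[...,None]],-1);ray/=ray[...,2:]
    w=(ray*d[...,None])@T[:3,:3].T+T[:3,3]; w=w@f["R"].T+f["pos"]
    ex,ey=axes(); x=(w[...,:2]-F)@ex; y=(w[...,:2]-F)@ey
    return np.stack([x,y,w[...,2]],-1)
E
python3 - <<'E'
from h import *
for t in("w5",):
  C=wcloud(t); q=C[190:226:4,240:270:6]
  print((C[146:230:5,245]*1000).round(1))
  m=C[186:226,200:310].reshape(-1,3); A=np.linalg.lstsq(np.c_[m[:,2],np.ones(len(m))],m[:,0],rcond=None)[0]
  print("angle",np.degrees(np.arctan2(1,A[0])),"x at z0",A[1])
E
```

```text
[[ 43.5  -1.8  71.7]
 [ 42.4  -1.8  72.4]
 [ 41.2  -1.8  72.4]
 [ 40.3  -1.8  74.6]
 [ 39.1  -1.8  74.4]
 [ 53.1  -3.9 143.8]
 [ 36.3  -1.8  73. ]
 [ 35.3  -1.8  73.8]
 [ 33.2  -1.7  70.9]
 [ 30.7  -1.5  66.8]
 [ 28.5  -1.5  64.4]
 [ 24.7  -1.2  57.1]
 [ 21.3  -1.1  52.3]
 [ 53.1  -3.9 143.8]
 [ 12.7  -0.6  38.9]
 [  6.2  -0.2  27.8]
 [ -1.3   0.2  15.7]]
angle 59.708891618984914 x at z0 -0.009289546617775583
```

```bash
python3 - <<'E'
from h import *
move_l(FP(-.032,-.004,-.0075),feed=.1)
move_l(FP(-.045,0,.105),feed=.25)
command_gripper(.012)
move_l(FP(.064,0,.105),feed=.25)
s=sense();print(s["time_s"],s["position"]-FP(.064,0,.105),s["wrist_force"],s["joint_pos"].round(2))
wrist("w6"); p=cam("scene","s6"); cv2.imwrite("pics/s6.png",cv2.resize(p[150:315,150:340,::-1],None,fx=3.5,fy=3.5,interpolation=cv2.INTER_CUBIC))
C=wcloud("w6"); np.save("C6.npy",C)
E
```

```text
14.0417 [-0.00046177  0.00017254 -0.00043252] [-0.42538341 -0.23479    -0.92749212] [-0.14  0.76 -1.06  1.73  0.73  1.11 -1.33]
```

View pics/s6.png

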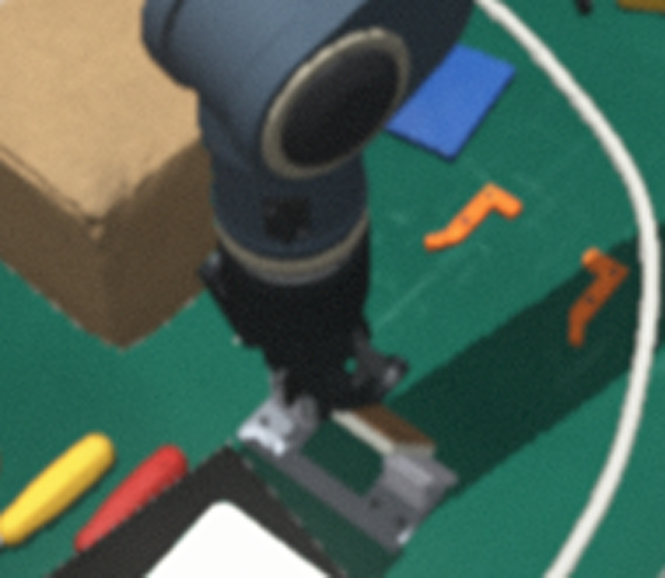

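View pics/w6.png

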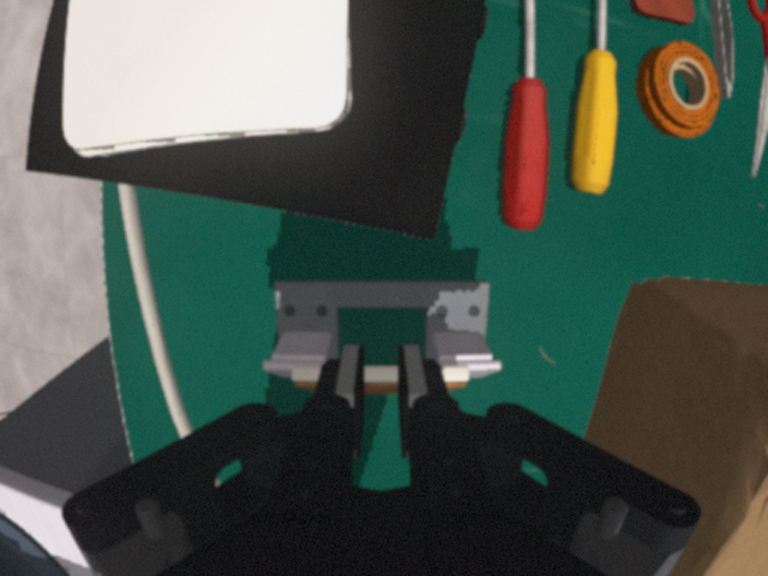

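```bash
python3 - <<'E'
from h import *
C=np.load("C6.npy")
print("tip",(C[230:246:2,232]*1000).round(1)[:6],(C[230:246:2,274]*1000).round(1)[:6])
m=(C[...,2]>.1)&(C[...,2]<.135)&(C[...,0]>.085)&(abs(C[...,1])<.07);print("box",C[m].min(0),C[m].max(0))
m=(C[...,2]>.06)&(C[...,2]<.085)&(C[...,0]>.02)&(C[...,0]<.06)&(abs(C[...,1])<.06);print("blank top",np.percentile(C[m],[2,50,98],axis=0))
E
```

```text
tip [[ 76.3  11.6 118.8]
 [ 76.5  11.4 121.6]
 [ 76.2  11.3 123.4]
 [ 76.5  11.1 126.5]
 [ 76.5  10.9 128.6]
 [ 76.1  10.8 130. ]] [[ 76.7  -9.6 119.5]
 [ 76.4  -9.5 121.3]
 [ 76.   -9.4 123. ]
 [ 76.   -9.3 125.3]
 [ 76.4  -9.1 128.4]
 [ 75.8  -9.  129.3]]
box [ 0.11374105 -0.03057317  0.12229898] [0.18817297 0.06988935 0.13496453]
blank top [[ 0.03096377 -0.03968116  0.06700541]
 [ 0.04035216  0.00106828  0.0728142 ]
 [ 0.04425309  0.04145732  0.07489701]]
```

```bash
python3 - <<'E'
from h import *
move_l(FP(.064,.001,.05),feed=.15)
print(sense()["wrist_force"])
r=move_l(FP(.012,.001,.05),feed=.06,until_force=15)
s=sense();print(r,s["time_s"],s["wrist_force"])
wrist("w7")
r=move_l(FP(-.015,.001,.05),feed=.05,until_force=15)
s=sense();print(r,s["time_s"],s["position"]-FP(-.015,.001,.05),s["wrist_force"])
sleep(.3)
wrist("w8"); p=cam("scene","s8"); cv2.imwrite("pics/s8.png",cv2.resize(p[150:315,170:340,::-1],None,fx=3.5,fy=3.5,interpolation=cv2.INTER_CUBIC))
E
```

```text
[0.66993637 0.69020721 0.15700603]
False 15.675 [-0.26212496 -0.05172887 -1.05043803]
False 16.4167 [1.13289435e-04 1.62792943e-05 1.34761069e-04] [ 0.38066469  0.50204409 -0.20026751]
```

View pics/s8.png

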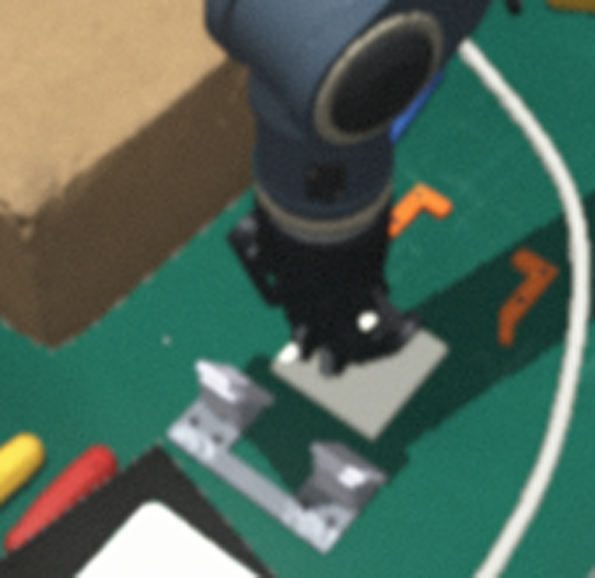

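View pics/w8.png

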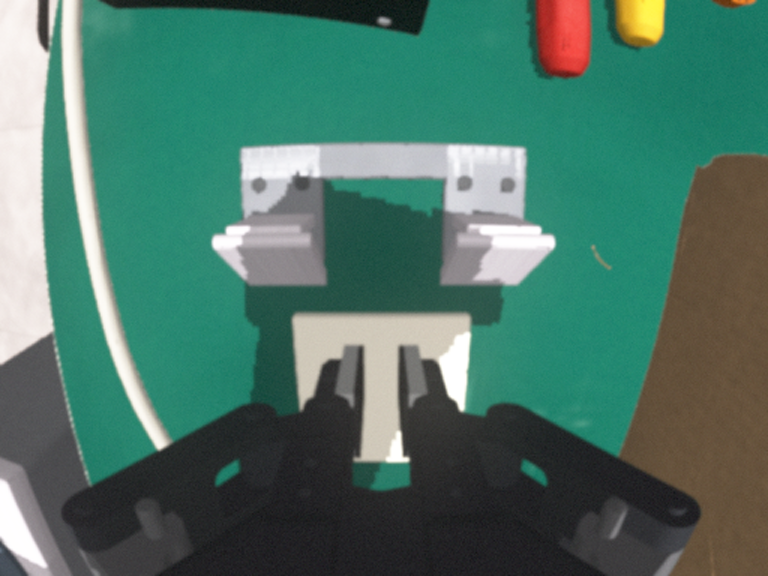

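```bash
python3 - <<'E'
from h import *
for c in [(293/1.5,313/1.5),(472/1.5,313/1.5),(354/1.5,463/1.5),(410/1.5,462/1.5)]:
    w=wpix("w8",c[0]-.3,c[1]-.3,.01); ex,ey=axes(); print(w.round(4),((w[:2]-F)@ex).round(4),((w[:2]-F)@ey).round(4))
C=wcloud("w8");print((C[212:226:4,240]*1000).round(1))
ex,ey=axes();print("home",(HOME-F)@ex,(HOME-F)@ey)
E
```

```text
[0.4145 0.3542 0.01  ] -0.0105 0.042
[0.4971 0.3623 0.01  ] -0.0104 -0.041
[0.449  0.2706 0.01  ] -0.097 0.0158
[0.4791 0.2743 0.01  ] -0.0963 -0.0144
[[-13.1  10.7   9.7]
 [-16.   10.7   9.8]
 [-19.2  10.8   9.3]
 [-22.5  10.9   8.6]]
home -0.1408423129259227 0.007479497956178598
```

```bash
python3 - <<'E'
from h import *
move_l(FP(.005,0.001,.06),feed=.2)
move_l(FP(.017,0.0005,.03),feed=.2)
r=move_l(FP(.017,0.0005,-.03),feed=.03,until_force=4)
s=sense();z=s["position"][2];print(r,s["position"],s["wrist_force"],s["time_s"])
Z=z+.003
move_l(FP(.017,0.0005,Z),feed=.05)
R=R0(np.radians(5.3))
move_l(FP(.003,0.0005,Z),R,feed=.05)
r=move_l(FP(-.024,0.0025,Z),feed=.05,until_force=15)
s=sense();print(r,s["position"],Z,s["wrist_force"],s["time_s"])
wrist("w9")
E
```

```text
True [ 0.45306832  0.38560884 -0.0097721 ] [-1.19402241 -0.71519135  6.41542948] 18.6583
False [ 0.45524589  0.344176   -0.00683768] -0.006772100988442979 [-0.29617778  0.11041744 -0.1498574 ] 20.0333
```

View pics/w9.png

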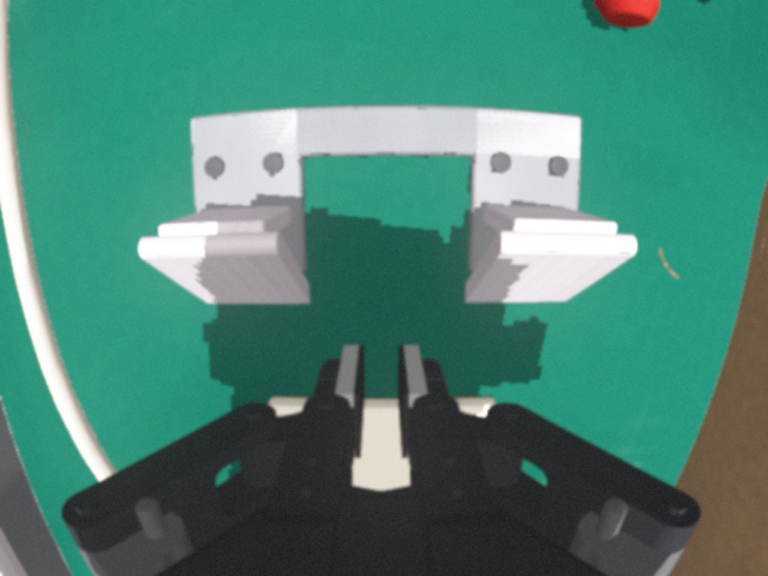

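```bash
python3 - <<'E'
from h import *
Z=-.0068
r=move_l(FP(-.076,0.0067,Z),feed=.05,until_force=12)
s=sense();print(r,s["position"]-FP(-.076,0.0067,Z),s["wrist_force"],s["time_s"])
wrist("w10"); p=cam("scene","s10"); cv2.imwrite("pics/s10.png",cv2.resize(p[190:300,230:340,::-1],None,fx=5.4,fy=5.4,interpolation=cv2.INTER_CUBIC))
E
```

```text
False [-9.88901016e-05 -6.22038558e-05 -7.63556716e-05] [0.22239791 0.4544485  0.40510975] 21.275
```

View pics/s10.png

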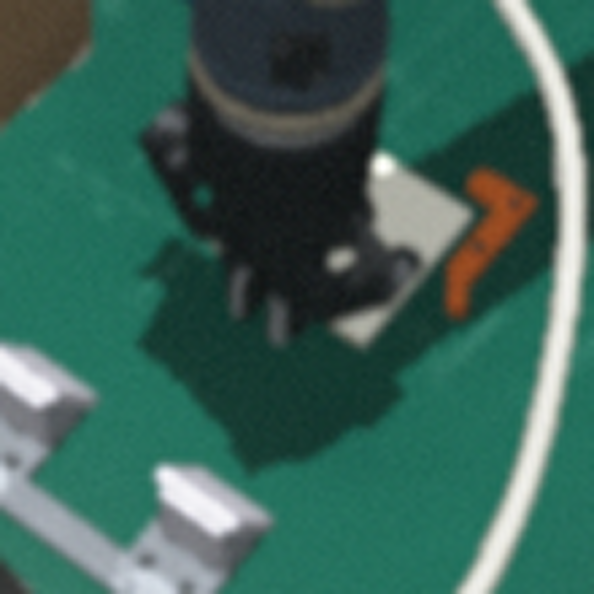

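View pics/w10.png

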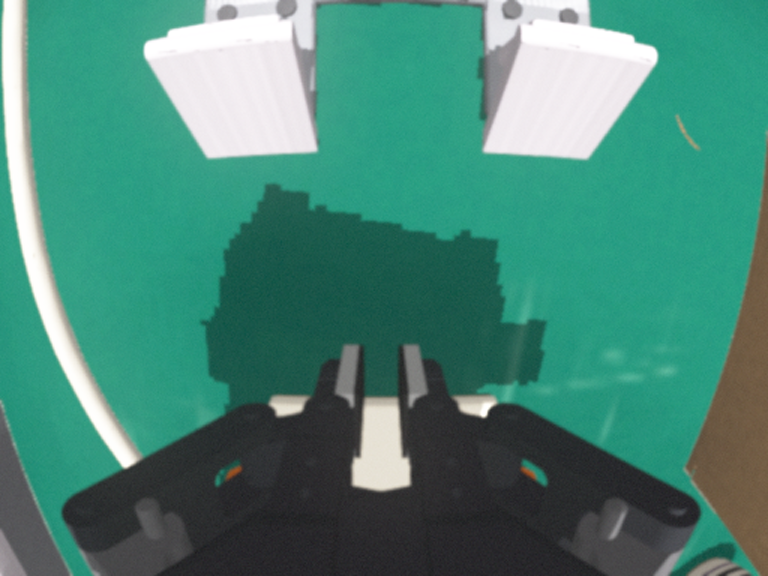

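```bash
python3 - <<'E'
from h import *
Z=-.0068
r=move_l(FP(-.098,0.0082,Z),feed=.025,until_force=6)
s=sense();ex,ey=axes();print(r,(s["position"][:2]-F)@ex,(s["position"][:2]-F)@ey,s["wrist_force"],s["time_s"])
p0=s["position"]
e=np.array([*ex,0])
move_l(p0+.012*e,feed=.1)
move_l(p0+.012*e+[0,0,.12],feed=.25)
move_l(p0-.045*e+[0,0,.30],feed=.3)
wrist("w11"); cam("scene","s11"); print(sense()["time_s"])
f=np.load("w11.npz");pp=f["p"]
P=[wproj("w11",FP(-.14+dx,.008+dy,.008)) for dx in(-.07,.07) for dy in(-.07,.07)]
print(np.round(P))
E
```

```text
True -0.08882735262367994 0.007542162269447441 [0.31887261 0.63103278 0.4994414 ] 21.9833
23.7667
[[300. 205.]
 [210. 205.]
 [302. 113.]
 [206. 114.]]
```

View pics/w11.png

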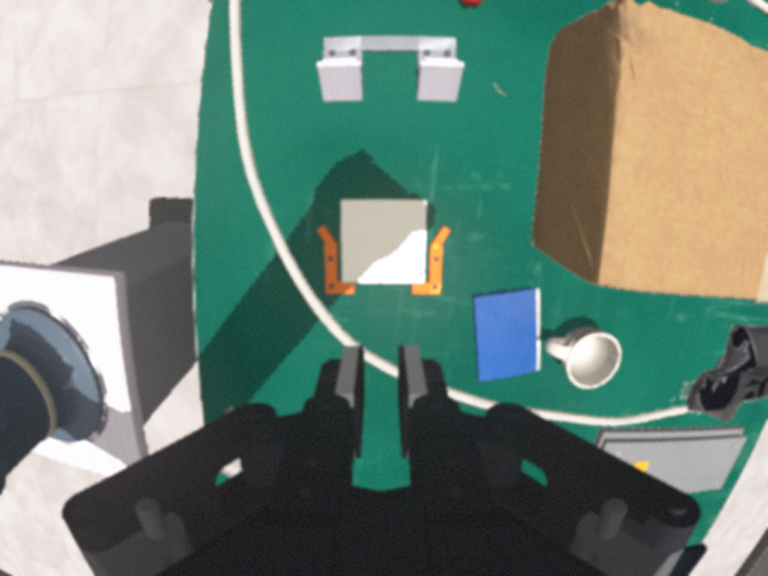

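```bash
python3 - <<'E'
from h import *
f=np.load("w11.npz");p=f["p"]
cv2.imwrite("pics/w11z.png",cv2.resize(p[125:205,205:310,::-1],None,fx=7,fy=7,interpolation=cv2.INTER_CUBIC))
p=np.load("s11.npz")["p"]
cv2.imwrite("pics/s11z.png",cv2.resize(p[190:265,250:340,::-1],None,fx=7.5,fy=7.5,interpolation=cv2.INTER_CUBIC))
E
```

```text
(no output)
```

View pics/w11z.png

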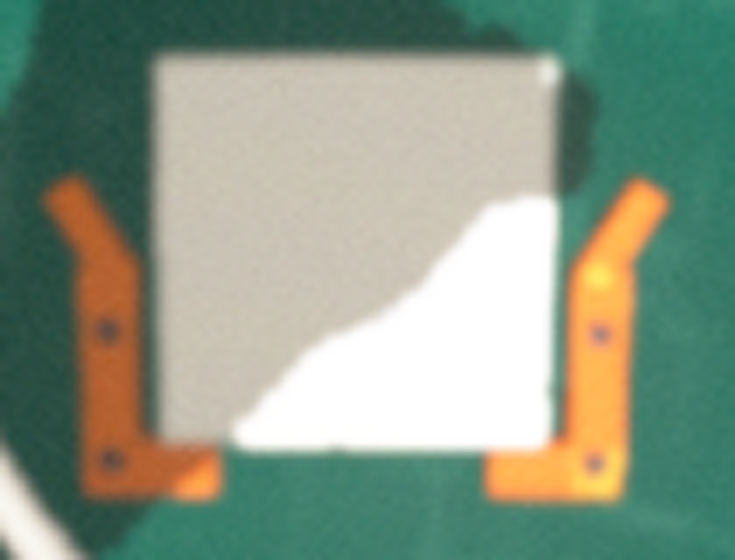

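View pics/s11z.png

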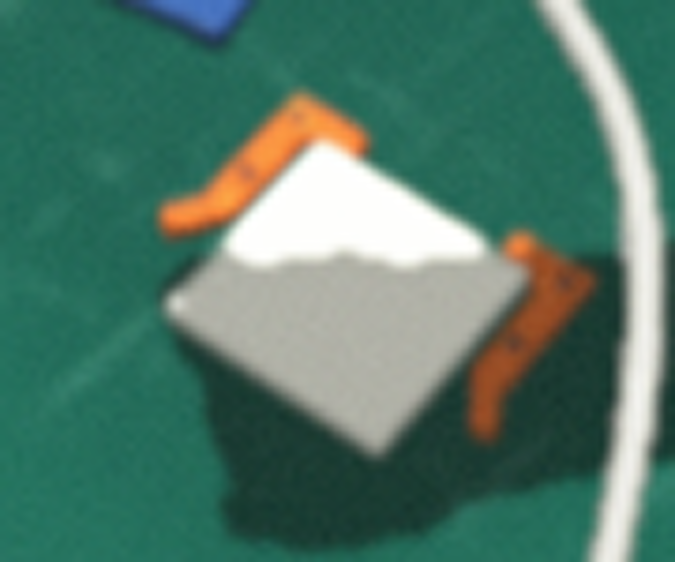

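```bash
python3 - <<'E'
from h import *
Z=-.0065; ex,ey=axes(); e=np.array([*ex,0])
move_l(FP(-.074,.0075,.08),feed=.3)
move_l(FP(-.074,.0075,Z),feed=.12,until_force=8)
print(sense()["position"])
r=move_l(FP(-.097,.0075,Z),feed=.02,until_force=15)
s=sense();print(r,(s["position"][:2]-F)@ex,s["wrist_force"],s["time_s"])
sleep(.2); s=sense();print((s["position"][:2]-F)@ex,s["wrist_force"]); p0=s["position"]
move_l(p0+.012*e,feed=.05)
move_l(p0+.012*e+[0,0,.12],feed=.25)
move_l(p0-.045*e+[0,0,.26],feed=.3)
wrist("w12"); p=cam("scene","s12"); print(sense()["time_s"])
f=np.load("w12.npz")["p"]
cv2.imwrite("pics/w12z.png",cv2.resize(f[110:205,195:315,::-1],None,fx=6.5,fy=6.3,interpolation=cv2.INTER_CUBIC))
cv2.imwrite("pics/s12.png",cv2.resize(p[:,:,::-1],None,fx=1.5,fy=1.5))
E
```

```text
[ 0.45541713  0.29483692 -0.00586012]
False -0.08901858886726838 [-2.39279188 12.82087327 -0.76136791] 26.8333
-0.08900860694058058 [-1.42834    12.90233512  0.07976884]
28.9667
```

View pics/w12z.png

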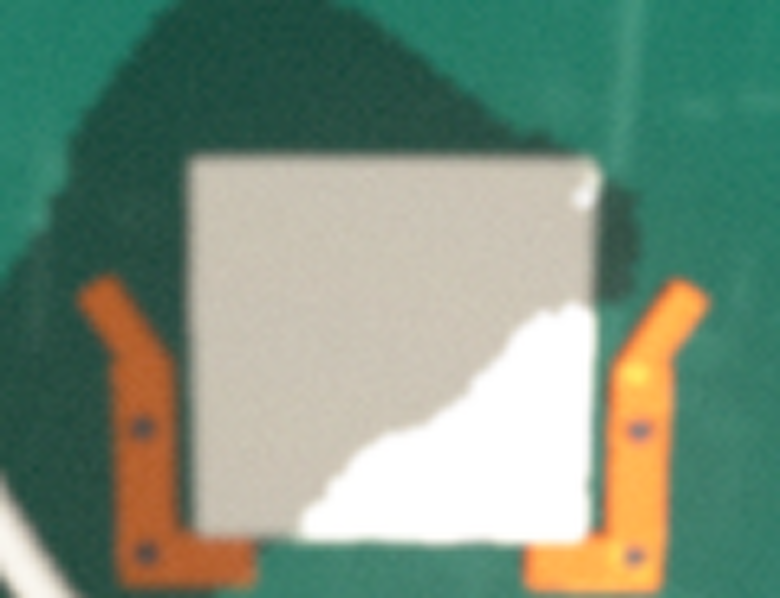

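View pics/s12.png

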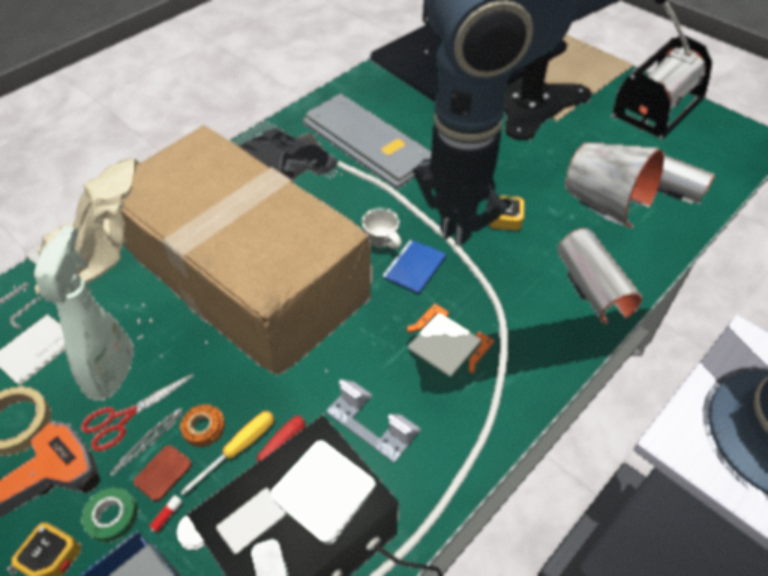

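```bash
python3 -c "
from rig import *
finish_job()"
```

```text
the job is handed in; nothing more can be done
```

The blank is white side up and fully home in the orange nest. The job was handed in at about 29 s of the 58 s allowed, with the arm clear of everything.

**What I did**
- **Climb:** I pushed the blank square against the fence with the two open fingers until it climbed the ribs and leaned there. The wrist depth image gave a lean of about 59.7°, against the stated 58°, with its upper edge at about 72 mm.
- **Tip over:** I went over the top and pushed the blank forward from behind, and it fell flat with its white face up.
- **Slide home:** I pushed it from the finger gap into the nest until it met the stops, then pushed a second time to seat it. It took about 13 N without moving (0.2 mm change), so it is firmly against the stops.

**Last checks**
- In the final wrist picture the blank's edge lies along both stops, with a small even gap to each cheek.
- In the final scene picture the cup, squeegee and red screwdriver stand as at the start. The arm hid the pen and part of the tape measure in that picture, but it never went near either on the table.

**Disagreements**
- **Fingertips:** the fingertips were not 25 mm ahead of the reported TCP. With the fingers open 40 mm they touched the table with the TCP already 12 mm below it, and at a 12 mm opening 10 mm below. I used the heights found by touch.
- **Seating push:** the second push was set to stop at a 15 N change, but the move ended without reporting that. I relied on the 13 N reading instead.

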